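Load the coffee dose rack in brewing order

ROBOT

A 6-joint arm with a two-finger parallel gripper is mounted at the origin on a cart in front of the work surface, level with it; the furniture and walls round the work are solid. World frame = base frame: x ahead of the robot, y to its left, z up, the work surface at z = 0. Lengths are in m, angles in rad, forces in N, time in s.
With the tool pointing down it reaches from about 0.325 to 0.9 m from the base axis. Payload 3.5 kg.
Tool frame: the origin (TCP) lies at the very end of the fingers, on their centre line; the grasp point (between the pads) lies 19 mm behind it; z points along the fingers, y is the line along which they close (so a half turn about z gives the same grasp; the last joint's range is limited). The gripper opens to 85 mm and grips with 20 to 120 N. Pads are 22 mm wide; open, the fingers measure 114 mm over their backs; the gripper's body (76 mm by 85 mm) begins 54 mm behind the grasp point. The pads swing forward as they close: fully open they stand 13 mm farther back than shut.
Start: joints at [1.205, 0.276, -0.026, 1.268, 0, 1.467], TCP at [0.162, 0.604, 0.231] pointing down, gripper open.
Joint ranges: [-3.12, 3.12], [-0.85, 1.88], [-1.08, 1.24], [-1.95, 2.15], [-1.57, 1.53], [-3.14, 3.14]. Speed limits (rad/s): [2.57, 2.57, 3.14, 3.14, 3.14, 3.14].

INTERFACE

Orientations are given as a unit quaternion [x, y, z, w].
In Python, from plant import readout, snapshot, robot gives the robot as it stands. The module is installed in compiled form; this text tells all that it offers.
- The arm moves only by the tool drive_tool, never from a script. Its argument "steps" is one flat list of numbers, 7 for each row, row after row: the turn, a rotation vector about the tool's x, y, z in degrees, then the shift along the tool's x, y, z in mm, then the opening, from 0 (shut) to 1 (fully open). In form: [rx, ry, rz, dx, dy, dz, hand, rx, ry, rz, dx, dy, dz, hand, ...]. A call has 1 to 12 rows; each row shifts and turns the commanded pose from where the row before left it, along the tool's axes as they then stand; what a row does not reach is not made up. A row lasts 1/10 s, in which the tool goes at most 50 mm and 8.59 degrees, less where a joint would pass 70% of its speed; a pose out of reach is approached as far as the arm can. A call is refused whole if a number of a shift passes 50 or a number of a turn 8.59, either way. A call with a gripper value outside its range is refused whole. The fingers move at their own pace and stop on an object; the grip force is fixed at half the most. Time passes only in rows, so rows that do not move let the fingers close. It gives the time, the measured TCP pose, the force, the opening and the grip force at its end, in the units of the state.
- readout.read_state(): the state, without advancing time (a new reading comes with each control period).
- snapshot(name): name is "scene" or "top"; returns a dict with "pixels" (400x640x3 uint8, blue, green, red), "z_map" (400x640 float32, m along the optical axis (not along the pixel's ray), 0 where there is no reading), "vfov" (degrees; the focal length in pixels is half the picture's height over the tangent of half this angle, whatever the lens; pixels are square), "cx", "cy" (the principal point, pixels), "R" (3x3) and "t" (3): a world point X has camera coordinates R X + t. Camera axes: x right, y down, z forward; pixel columns grow to the right and rows downward; lengths in m; the calibration is good to about 2 mm. A picture is of the moment at which its call begins.
- robot.job_done(): hands the job in; it is judged then, once.
The state is a dict: "time": time; "q": joint angles; "joint_vel": joint speeds; "effort": joint torques, N m; "eef_pos": TCP position; "ee_rot": TCP orientation; "wrist_force": force on the tool from outside, world axes, zero at the start; "wrist_torque": the same for the moment, N m; "grip_width": finger opening in m; "grip_force": force on a finger pad.
Only numpy, scipy, OpenCV 4.12 (cv2) and the standard library are available. Lean on these libraries where they do the work, as an engineer would, in place of code of your own. Each camera call takes 0.05 s, during which the arm holds its last target. There are 200 camera calls.

TASK

Load the wooden dose rack for the next two brews: first take the tall tin out of the delivery crate and stand it in the rack pocket tagged with one dot, then take the low tin that stands by itself on the counter and stand it in the pocket tagged with two dots. Lower each tin gently all the way into its pocket, upright, rather than letting it drop, and leave the small spare tin in its crate stall and the milk jug and the espresso cup where they are.

Things in the scene. Friction and masses are not known exactly. Their poses are not given: they have to be found in the camera images.
- tin_tall: tall dose tin, 108 mm high, 32 mm (its x) by 54 mm (its y), aluminium, plain paper label on both wide faces, 0.13 to 0.25 kg; origin at the centre of its underside, z up. Starts in one of the two crate stalls (varies), axes along the crate's. There only its narrow ends (54 mm apart) can be gripped, in the rack only its wide faces (32 mm apart): put it down on the counter in between and grip it anew.
- tin_low: low dose tin, 92 mm high, 32 mm (its x) by 54 mm (its y), aluminium, plain paper label on both wide faces, 0.13 to 0.25 kg; origin at the centre of its underside, z up. Starts standing free on the counter in front of the robot, turned by up to 0.5 rad.
- tin_spare: small spare tin, 76 mm high, same section and origin as the others; stands in the other crate stall and stays there.
- tin_crate: fixed plywood crate, 100 (x) x 74 (y) x 116 mm high; origin at the centre of its underside. Two stalls, centres at x = -22.5 and +22.5 mm, floor 6 mm above the counter. Walls (normal to x, 6 mm thick, tops at 116 mm) before, between and behind the tins, 3.5 mm clear of them: no room for fingers. Open at both y ends but for lips with tops 19 mm above the counter.
- dose_rack: fixed wooden rack, 70 (x) x 222 (y) x 112 mm high; origin at the centre of its underside; -x is its front. Pockets at y = -70, 0, 70 mm, each 39 (x) x 62 mm (y). 8 mm dividers (tops at 112 mm) on both y sides of each: no room for fingers. Before and behind only a rail, top at 34 mm. Tins go in from above, wide faces to front and back, either way round.
- tag_1: white tag with ONE black dot on the rack's front rail, top below 36 mm; which pocket it marks varies. Its origin is the centre of that pocket's floor, 8 mm above the counter; axes parallel to the rack's.
- tag_2: the same with TWO dots in a row. Its origin is the centre of that pocket's floor, 8 mm above the counter; axes parallel to the rack's.
- tag_3: the same with THREE dots; its pocket stays empty. Its origin is the centre of that pocket's floor, 8 mm above the counter; axes parallel to the rack's.
- milk_jug: steel milk jug, 101x70 mm, 90 mm high, loose bystander; origin under its centre
- espresso_cup: white espresso cup, 59x83 mm, 52 mm high, loose bystander; origin under its centre
- free_spot (a point): a point on the counter top between the low tin and the crate, with at least 70 mm of bare counter all round it: room to put a tin down for a new grip. A fixed coffee tamper (58 mm wide, 96 mm high) stands nearer the robot, in front of the low tin
- stand_corner (a point): on the counter at the front right corner of a fixed three-tier cake stand with pastries, which fills the counter from there to 400 mm to the left (+y) and 490 mm back (+x). Heights with pastries: 140 mm in front, 240 mm in the middle (from 160 mm back), 345 mm at the rear (from 280 mm back, where it overhangs 45 mm to the right). Keep the arm clear of it, also when crossing it.
There are look-alikes about, which are no part of the job. Leave any orange look-alike of the tin_tall alone.

How it is judged:
By the outcome, as a careful person would: the job done as asked, in the order asked, and still so for the second after the job is handed in, with the robot touching nothing.
It also fails if it takes over 61 s, if anything falls off the work surface, if the arm or the gripper's body presses on something with over 40 N, if the wrist force passes 120 N, or if a joint passes its speed limit or range.

## Working session

There is one attempt and no reset: what is moved stays moved. The work goes in short steps, Python scripts to look and compute and a tool call to move; the robot and the scene stay as the last step left them, time stands still between calls to the robot, and variables do not carry over. Pictures are saved under pics/ and viewed, at most 10 in all, crops included, and the job is handed in when it is done.

Besides the shell and the picture viewer there is one more tool, called by a JSON object that holds its "api" and its "payload". drive_tool: Moves the arm, as the interface text tells. Its arguments: {"type":"object","properties":{"steps":{"type":"array","items":{"type":"number"}}},"required":["steps"]}

```bash
mkdir -p pics; cat > h.py <<'E'
import numpy as np, cv2
from plant import readout, snapshot, robot
def snap(n):
    s=snapshot(n); s['f']=200/np.tan(np.radians(s['vfov'])/2); return s
def world(s,d=None):
    z=s['z_map']; v,u=np.mgrid[0:400,0:640]
    P=np.stack([(u-s['cx'])/s['f']*z,(v-s['cy'])/s['f']*z,z],-1)-s['t']
    W=P@s['R']; W[z==0]=np.nan
    return W
E
python3 - <<'E'
from h import *
for n in("scene","top"):
    s=snap(n); np.savez(n+'.npz',**s)
    cv2.imwrite(f'pics/{n}0.png',cv2.resize(s['pixels'],(800,500)))
    print(n,s['vfov'],s['cx'],s['cy'],(-s['R'].T@s['t']).round(3),s['R'].round(2).tolist())
st=readout.read_state();print({k:np.round(v,3).tolist() for k,v in st.items()})
E
```

```text
scene 42.06944371640578 316.292474821806 192.2672665948903 [ 0.003 -1.086  1.076] [[0.83, -0.56, 0.0], [-0.43, -0.63, -0.65], [0.37, 0.53, -0.76]]
top 56.82553400074397 320.8364666105879 203.35321853340332 [ 0.303 -0.357  1.052] [[-0.02, -1.0, -0.0], [-0.98, 0.02, -0.18], [0.18, -0.0, -0.98]]
{'time': 0.1, 'q': [1.205, 0.277, -0.028, 1.268, -0.0, 1.467], 'joint_vel': [-0.001, -0.001, 0.004, 0.001, -0.001, 0.001], 'effort': [0.0, -44.671, 29.613, 0.008, -0.0, 0.0], 'eef_pos': [0.162, 0.603, 0.23], 'ee_rot': [0.131, 0.991, -0.001, -0.0], 'wrist_force': [-0.455, -0.69, -0.61], 'wrist_torque': [0.003, -0.005, 0.032], 'grip_force': 0.0, 'grip_width': 0.085}
```

View pics/scene0.png

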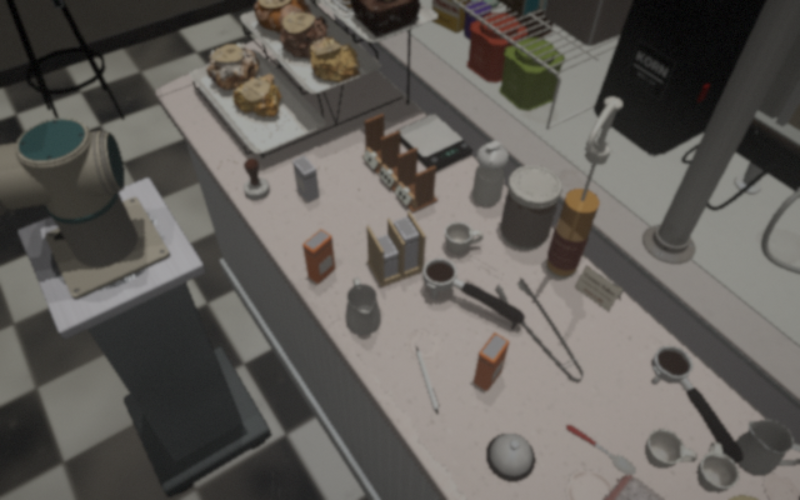

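View pics/top0.png

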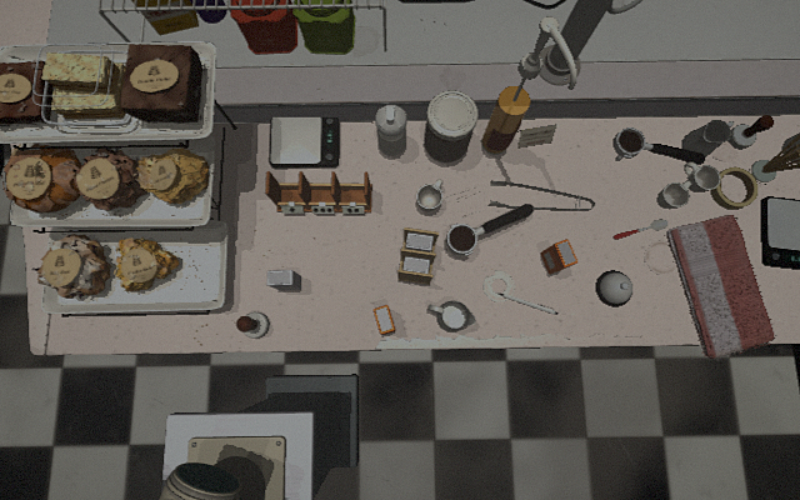

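Scene: the crate is at about (395,245) in the scene view and (418,255) in the top view. The rack with its tags is at (320,195) top, and the lone grey low tin at (280,277) top. Orange look-alikes at (384,320) and (560,256) top, left alone. I'll enlarge the rack and crate/low tin to confirm, and measure by depth.

```bash
python3 - <<'E'
from h import *
s=dict(np.load('top.npz')); W=world(s); im=s['pixels']
a=cv2.resize(im[130:180,200:320],None,fx=6,fy=6,interpolation=cv2.INTER_CUBIC)[:, :720]
b=cv2.resize(im[165:250,200:380],None,fx=4,fy=4,interpolation=cv2.INTER_CUBIC)[:300]
a=cv2.convertScaleAbs(a,alpha=1.5);b=cv2.convertScaleAbs(b,alpha=1.5)
cv2.imwrite('pics/crop1.png',np.vstack([a[:290],b[:300,:720]]))
def comp(name,u0,u1,v0,v1,zl,zh):
    M=np.zeros((400,640),np.uint8); w=W[v0:v1,u0:u1]
    M[v0:v1,u0:u1]=(w[...,2]>zl)&(w[...,2]<zh)
    n,l,st,c=cv2.connectedComponentsWithStats(M)
    for i in range(1,n):
        if st[i,4]<12: continue
        p=W[l==i]; r=cv2.minAreaRect((p[:,:2]*1000).astype(np.float32))
        print(name,st[i].tolist(),'z',np.median(p[:,2]).round(4),p[:,2].max().round(3),'mean',p[:,:2].mean(0).round(4),'rect',np.round(r[0],1),np.round(r[1],1),round(r[2],1))
comp('low',205,245,205,240,.08,.10)
comp('cratetop',312,355,178,232,.110,.125)
comp('tintop',312,355,178,232,.07,.110)
comp('tintallest',312,355,178,232,.1,.11001)
comp('rack',205,305,130,180,.10,.125)
comp('rackrail',205,305,130,180,.026,.06)
comp('tamper',185,220,240,275,.03,.12)
comp('orange',290,325,235,275,.05,.15)
comp('jug',340,385,230,270,.05,.15)
print('counter',np.nanmedian(W[185:200,260:300,2]))
# cake stand extents
m=(W[...,2]>.05)&(W[...,2]<.4)&(W[...,1]>.05)&(W[...,0]>.2)&(W[...,0]<1.)
for lo in (.05,.15,.25):
    for x0 in np.arange(.3,.95,.05):
        p=W[(W[...,2]>lo)&(W[...,2]<.5)&(abs(W[...,0]-x0)<.025)&(W[...,1]>.05)&(W[...,1]<.6)]
        if len(p)>20: print(lo,x0.round(2),'ymin',np.percentile(p[:,1],1).round(3),'zmax',p[:,2].max().round(3),end=' | ')
E
```

```text
low [213, 216, 22, 13, 269] z 0.0918 0.096 mean [ 0.4318 -0.1032] rect [ 432.7 -101.4] [54.4 32.2] 89.8
cratetop [323, 182, 28, 6, 71] z 0.1147 0.12 mean [ 0.5223 -0.399 ] rect [ 522.5 -399.8] [71.4  6.3] 81.0
cratetop [320, 186, 29, 19, 316] z 0.1139 0.119 mean [ 0.4948 -0.3948] rect [ 495.5 -395.2] [73.2 41.4] 80.7
cratetop [318, 216, 28, 6, 73] z 0.115 0.119 mean [ 0.4337 -0.3853] rect [ 434.2 -385. ] [70.1  6.4] 80.4
tintop [323, 185, 28, 7, 52] z 0.0998 0.11 mean [ 0.5195 -0.4018] rect [ 518.7 -400.1] [71.6  4.7] 82.0
tintop [324, 198, 20, 4, 23] z 0.1018 0.11 mean [ 0.4857 -0.3902] rect [ 484.8 -391.5] [50.6  4.2] 80.2
tintop [320, 201, 28, 18, 303] z 0.0823 0.109 mean [ 0.4615 -0.3895] rect [ 459.1 -389.1] [72.4 35.4] 80.9
tintop [318, 218, 28, 6, 56] z 0.0896 0.109 mean [ 0.4312 -0.3845] rect [ 431. -385.] [70.7  1. ] 81.1
tintallest [339, 186, 12, 3, 13] z 0.1048 0.11 mean [ 0.5169 -0.4202] rect [ 516.9 -421.3] [29.1  2.1] 82.3
rack [212, 137, 5, 20, 71] z 0.1103 0.115 mean [ 0.6336 -0.0751] rect [634.4 -74. ] [ 8.1 50.6] 89.5
rack [238, 137, 5, 20, 69] z 0.1096 0.114 mean [
[... 779 characters left out ...]
 0.05 0.45 ymin 0.136 zmax 0.131 | 0.05 0.5 ymin 0.092 zmax 0.159 | 0.05 0.55 ymin 0.054 zmax 0.23 | 0.05 0.6 ymin 0.052 zmax 0.235 | 0.05 0.65 ymin 0.052 zmax 0.27 | 0.05 0.7 ymin 0.053 zmax 0.338 | 0.05 0.75 ymin 0.053 zmax 0.337 | 0.05 0.8 ymin 0.052 zmax 0.337 | 0.05 0.85 ymin 0.058 zmax 0.285 | 0.15 0.55 ymin 0.059 zmax 0.23 | 0.15 0.6 ymin 0.053 zmax 0.235 | 0.15 0.65 ymin 0.052 zmax 0.27 | 0.15 0.7 ymin 0.053 zmax 0.338 | 0.15 0.75 ymin 0.053 zmax 0.337 | 0.15 0.8 ymin 0.052 zmax 0.337 | 0.15 0.85 ymin 0.061 zmax 0.285 | 0.25 0.65 ymin 0.054 zmax 0.27 | 0.25 0.7 ymin 0.052 zmax 0.338 | 0.25 0.75 ymin 0.053 zmax 0.337 | 0.25 0.8 ymin 0.052 zmax 0.337 | 0.25 0.85 ymin 0.059 zmax 0.285 |
```

View pics/crop1.png

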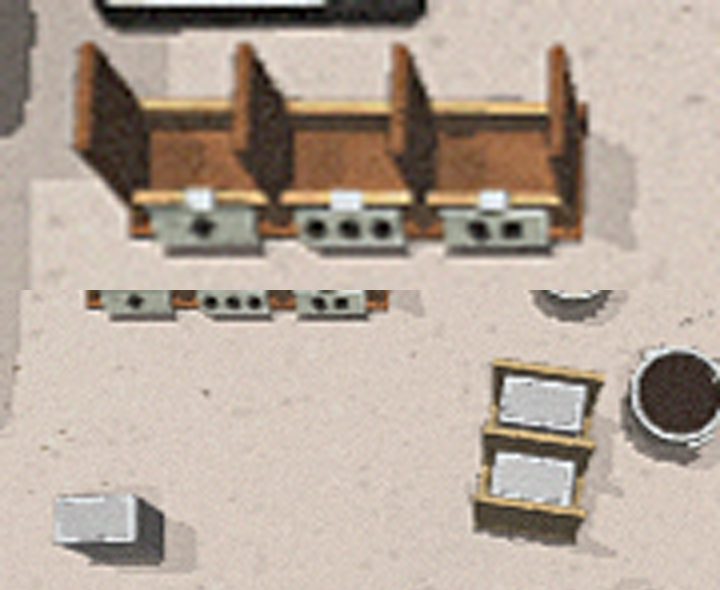

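Crop: one dot marks the left pocket (+y) at crop (203,228), three dots the centre, two dots the right pocket (480,228). In the crate, the rear stall (540,400) holds the tin level with the walls (z 0.114, so tall). The front stall (530,478) holds the lower one (z 0.082, so the spare). Both are grey, and the orange tins stand outside the crate. One refinement, then I move.

```bash
cat >> h.py <<'E'
def rect(W,x0,x1,y0,y1,zl,zh,name=''):
    M=((W[...,0]>x0)&(W[...,0]<x1)&(W[...,1]>y0)&(W[...,1]<y1)&(W[...,2]>zl)&(W[...,2]<zh)).astype(np.uint8)
    n,l,st,c=cv2.connectedComponentsWithStats(M)
    for i in range(1,n):
        if st[i,4]<20: continue
        p=W[l==i]; r=cv2.minAreaRect((p[:,:2]*1000).astype(np.float32))
        print(name,st[i].tolist(),'z',np.median(p[:,2]).round(4),'rect',np.round(r[0],1),np.round(r[1],1),round(r[2],1))
def plan(x,y,z,yaw_y):
    """tool-frame shift (mm) and rz (deg) from measured pose to TCP x,y,z with tool-y at yaw_y deg (mod 180)"""
    from scipy.spatial.transform import Rotation as Ro
    s=readout.read_state(); R=Ro.from_quat(s['ee_rot']).as_matrix()
    a=np.degrees(np.arctan2(R[1,1],R[0,1])); d=(yaw_y-a+90)%180-90
    print('t',round(s['time'],2),'pos',np.round(s['eef_pos'],4),'yaw_y',round(a,2),'q',np.round(s['q'],2),'tiltz',R[:,2].round(3))
    print('shift mm',(R.T@(np.array([x,y,z])-s['eef_pos'])*1000).round(1),'rz',round(-d,2), 'w',s['grip_width'],s['grip_force'])
E
python3 - <<'E'
from h import *
for n in('top','scene'):
    W=world(dict(np.load(n+'.npz'))); print(n)
    rect(W,.40,.47,-.15,-.05,.084,.1,'low')
    rect(W,.42,.54,-.46,-.33,.1115,.125,'crate')
    rect(W,.43,.50,-.45,-.33,.07,.09,'spare')
    rect(W,.57,.70,-.31,-.05,.104,.12,'div')
    # rack x profile at rails
    for yc in (-.109,-.179,-.249):
        p=W[(abs(W[...,1]-yc)<.022)&(W[...,2]>.029)&(W[...,2]<.039)&(W[...,0]>.57)&(W[...,0]<.7)]
        h=np.sort(p[:,0]); print('rails',yc,len(h),np.round(h[::max(1,len(h)//14)],3))
    p=W[(W[...,0]>.45)&(W[...,0]<.56)&(W[...,1]<-.435)&(W[...,1]>-.52)&(W[...,2]>.02)]
    print('pf',np.percentile(p,[1,50,99],axis=0).round(3).tolist())
    p=W[(W[...,0]>.35)&(W[...,0]<.55)&(W[...,1]<-.15)&(W[...,1]>-.33)&(W[...,2]>.012)]
    print('free occ',len(p))
E
```

```text
top
low [213, 216, 22, 13, 257] z 0.0919 rect [ 432.7 -101.4] [54.4 32.2] 89.8
crate [323, 182, 28, 6, 69] z 0.1147 rect [ 522.5 -399.8] [71.4  6.3] 81.0
crate [324, 186, 22, 15, 221] z 0.1138 rect [ 500.4 -395. ] [53.  31.5] 80.1
crate [320, 199, 29, 6, 69] z 0.1151 rect [ 477.9 -392.3] [73.2  6.7] 81.8
crate [318, 216, 28, 6, 68] z 0.1152 rect [ 434.2 -385. ] [70.1  6.4] 80.4
spare [320, 202, 28, 17, 262] z 0.0818 rect [ 458.9 -389. ] [72.4 34.9] 80.7
div [212, 137, 4, 19, 63] z 0.1106 rect [634.5 -74. ] [ 8.1 50.3] 89.8
div [238, 137, 4, 19, 64] z 0.11 rect [ 633.4 -144.1] [ 8.7 50.8] 87.9
div [264, 137, 4, 19, 56] z 0.1104 rect [ 632.1 -213.5] [ 8.2 50.5] 89.7
div [291, 138, 3, 18, 54] z 0.1112 rect [ 629.8 -284.1] [ 5.8 48.5] 89.9
rails -0.109 103 [0.598 0.601 0.603 0.604 0.605 0.607 0.609 0.61  0.612 0.613 0.615 0.655
 0.656 0.658 0.661]
rails -0.179 109 [0.597 0.6   0.601 0.603 0.603 0.605 0.606 0.607 0.608 0.61  0.611 0.612
 0.653 0.654 0.656 0.656]
rails -0.249 107 [0.596 0.599 0.6   0.601 0.602 0.604 0.606 0.607 0.608 0.61  0.611 0.651
 0.652 0.653 0.655 0.656]
pf [[0.483, 
[... 564 characters left out ...]
96 rect [638.3 -77.7] [13.1 52.5] 85.9
div [305, 104, 16, 10, 67] z 0.1092 rect [ 635.4 -148.6] [53.5 13.2] 0.0
div [318, 118, 17, 10, 66] z 0.1101 rect [ 633.2 -218.4] [50.1 11. ] 0.4
div [332, 133, 17, 10, 68] z 0.1106 rect [ 631.4 -286. ] [13.1 49.3] 87.3
rails -0.109 52 [0.599 0.602 0.604 0.606 0.606 0.607 0.607 0.609 0.609 0.61  0.611 0.611
 0.611 0.614 0.615 0.615 0.617 0.62 ]
rails -0.179 62 [0.596 0.599 0.6   0.602 0.603 0.604 0.605 0.606 0.607 0.608 0.609 0.61
 0.611 0.612 0.613 0.616]
rails -0.249 61 [0.596 0.598 0.601 0.602 0.602 0.603 0.604 0.605 0.607 0.607 0.609 0.61
 0.611 0.612 0.613 0.614]
pf [[0.485, -0.519, 0.024], [0.519, -0.488, 0.058], [0.55, -0.436, 0.113]]
free occ 77
```

{"api": "drive_tool", "payload": {"steps": [0,0,0,0,0,-40,1,0,0,0,0,0,-40,1,0,0,0,0,0,-40,1]}}

```text
time: 0.4
eef_pos: [0.1621, 0.6028, 0.3516]
ee_rot: [0.131, 0.991, -0.001, -0.0]
wrist_force: [0.3, 1.4, -0.1]
grip_width: 0.0853
grip_force: 0.0
```

{"api": "drive_tool", "payload": {"steps": [0,0,0,-28.6,-38.7,0,1,0,0,0,-28.6,-38.7,0,1,0,0,0,-28.6,-38.7,0,1,0,0,0,-28.6,-38.7,0,1,0,0,0,-28.6,-38.7,0,1,0,0,0,-28.6,-38.7,0,1,0,0,0,-28.6,-38.7,0,1,0,0,0,-28.6,-38.7,0,1,0,0,0,-28.6,-38.7,0,1]}}

```text
time: 1.3
eef_pos: [0.3203, 0.1985, 0.351]
ee_rot: [0.131, 0.991, -0.0, 0.0]
wrist_force: [0.2, 0.3, 0.0]
grip_width: 0.0856
grip_force: 0.0
```

{"api": "drive_tool", "payload": {"steps": [0,0,0,-19.4,-39.2,0,1,0,0,0,-19.4,-39.2,0,1,0,0,0,-19.4,-39.2,0,1,0,0,0,-19.4,-39.2,0,1,0,0,0,-19.4,-39.2,0,1,0,0,0,-19.4,-39.2,0,1,0,0,0,-19.4,-39.2,0,1]}}

```text
time: 2.0
eef_pos: [0.3799, -0.1017, 0.351]
ee_rot: [0.131, 0.991, 0.0, -0.0]
wrist_force: [0.6, 1.2, 0.5]
grip_width: 0.0857
grip_force: 0.0
```

```bash
python3 -c "
from h import *
plan(.5008,-.397,.25,80.5)"
```

```text
t 2.0 pos [ 0.3799 -0.1017  0.351 ] yaw_y 74.91 q [-0.43 -0.19 -0.26  1.49  0.   -0.16] tiltz [ 0.  0. -1.]
shift mm [-193.6 -253.7  100.9] rz -5.59 w 0.08572173159999485 0.0
```

{"api": "drive_tool", "payload": {"steps": [0,0,0,-24.2,-31.7,12.6,0.8,0,0,0,-24.2,-31.7,12.6,0.8,0,0,0,-24.2,-31.7,12.6,0.8,0,0,0,-24.2,-31.7,12.6,0.8,0,0,0,-24.2,-31.7,12.6,0.8,0,0,0,-24.2,-31.7,12.6,0.8,0,0,0,-24.2,-31.7,12.6,0.8,0,0,0,-24.2,-31.7,12.6,0.8,0,0,-5.6,0,0,0,0.8,0,0,0,0,0,0,0.8]}}

```text
time: 3.0
eef_pos: [0.5009, -0.3956, 0.2484]
ee_rot: [0.083, 0.997, 0.001, -0.001]
wrist_force: [-0.7, 0.2, 0.8]
grip_width: 0.0683
grip_force: 0.0
```

```bash
python3 - <<'E'
from h import *
plan(.5008,-.397,.06,80.5)
s=snap('top'); t=snap('scene')
a=cv2.resize(s['pixels'][130:250,280:400],(480,480),interpolation=cv2.INTER_CUBIC)
b=cv2.resize(t['pixels'][120:240,260:340],(320,480),interpolation=cv2.INTER_CUBIC)
cv2.imwrite('pics/a1.png',cv2.convertScaleAbs(np.hstack([a,b]),alpha=1.4))
E
```

```text
t 3.0 pos [ 0.5009 -0.3956  0.2484] yaw_y 80.47 q [-0.77  0.29  0.03  1.31  0.   -0.6 ] tiltz [-0.002  0.003 -1.   ]
shift mm [ -0.7  -1.8 188.4] rz -0.03 w 0.06827858196522063 0.0
```

View pics/a1.png

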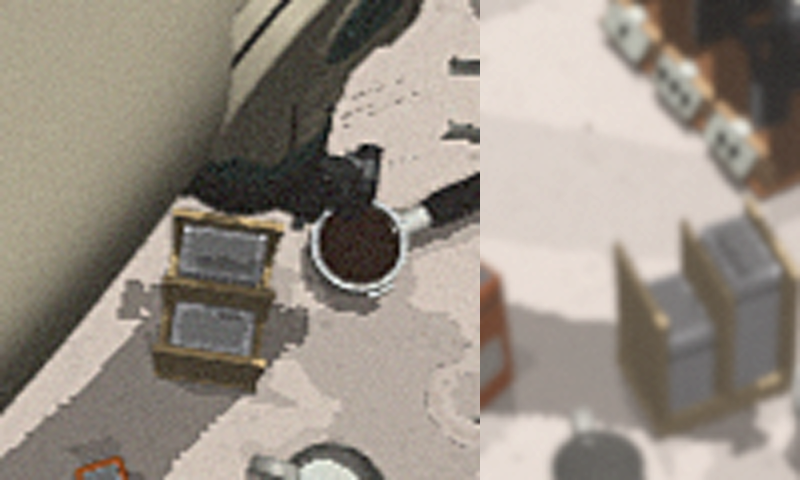

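Top crop: the gripper hangs behind the crate (parallax), with the tall tin at (225,255) and the portafilter to its right at (355,245). No obstruction, so I descend with a partial opening.

{"api": "drive_tool", "payload": {"steps": [0,0,0,-0.7,-1.8,30,0.8,0,0,0,0,0,35,0.8,0,0,0,0,0,35,0.8,0,0,0,0,0,20,0.8,0,0,0,0,0,10,0.8,0,0,0,0,0,10,0.8]}}

```text
time: 3.7
eef_pos: [0.5021, -0.3967, 0.111]
ee_rot: [0.082, 0.997, -0.0, 0.0]
wrist_force: [0.6, 0.0, 0.8]
grip_width: 0.0685
grip_force: 0.0
```

{"api": "drive_tool", "payload": {"steps": [0,0,0,0,0,20,0.8,0,0,0,0,0,18,0.8,0,0,0,0,0,10,0.8,0,0,0,0,0,0,0.8]}}

```text
time: 4.1
eef_pos: [0.5014, -0.3964, 0.0619]
ee_rot: [0.082, 0.997, 0.0, -0.001]
wrist_force: [-0.8, 0.2, 1.2]
grip_width: 0.0684
grip_force: 0.0
```

{"api": "drive_tool", "payload": {"steps": [0,0,0,0,0,0,0.75,0,0,0,0,0,0,0.7,0,0,0,0,0,0,0.65,0,0,0,0,0,0,0.5,0,0,0,0,0,0,0.3,0,0,0,0,0,0,0.3,0,0,0,0,0,0,0.3]}}

```text
time: 4.8
eef_pos: [0.5027, -0.3972, 0.064]
ee_rot: [0.082, 0.997, -0.0, 0.001]
wrist_force: [0.4, 2.3, 5.9]
grip_width: 0.0536
grip_force: 62.9
```

{"api": "drive_tool", "payload": {"steps": [0,0,0,0,0,-5,0.3,0,0,0,0,0,-10,0.3,0,0,0,0,0,-15,0.3,0,0,0,0,0,-25,0.3,0,0,0,0,0,-30,0.3,0,0,0,0,0,-30,0.3,0,0,0,0,0,-25,0.3]}}

```text
time: 5.5
eef_pos: [0.5021, -0.3976, 0.2056]
ee_rot: [0.083, 0.997, -0.001, 0.001]
wrist_force: [0.5, -0.4, -2.2]
grip_width: 0.0535
grip_force: 62.9
```

```bash
python3 - <<'E'
from h import *
plan(.46,-.235,.15,88.7)
E
```

```text
t 5.5 pos [ 0.5021 -0.3976  0.2056] yaw_y 80.53 q [-0.77  0.32 -0.03  1.22 -0.   -0.61] tiltz [ 0.002 -0.002 -1.   ]
shift mm [ 68.4 153.6  55.2] rz -8.17 w 0.053471959158423406 62.85938702523708
```

{"api": "drive_tool", "payload": {"steps": [0,0,0,10,22,0,0.3,0,0,0,15,33,0,0.3,0,0,0,18,40,0,0.3,0,0,0,15,35,0,0.3,0,0,0,10.4,23.6,0,0.3,0,0,-8.2,0,0,20,0.3,0,0,0,0,0,30,0.3,0,0,0,0,0,30,0.3,0,0,0,0,0,30,0.3,0,0,0,0,0,17,0.3,0,0,0,0,0,8,0.3]}}

```text
time: 6.6
eef_pos: [0.4585, -0.2337, 0.0665]
ee_rot: [0.011, 1.0, 0.001, -0.001]
wrist_force: [-0.0, 0.3, -1.8]
grip_width: 0.0536
grip_force: 63.1
```

{"api": "drive_tool", "payload": {"steps": [0,0,0,0,0,4,0.3,0,0,0,0,0,2,0.3,0,0,0,0,0,2,0.3,0,0,0,0,0,1,0.3,0,0,0,0,0,0,0.3]}}

```text
time: 7.1
eef_pos: [0.4599, -0.2345, 0.059]
ee_rot: [0.011, 1.0, -0.0, 0.0]
wrist_force: [-0.2, 0.6, -0.4]
grip_width: 0.0531
grip_force: 63.1
```

{"api": "drive_tool", "payload": {"steps": [0,0,0,0,0,1,0.3,0,0,0,0,0,1,0.3,0,0,0,0,0,0,0.3]}}

```text
time: 7.4
eef_pos: [0.4601, -0.2345, 0.0579]
ee_rot: [0.011, 1.0, -0.0, 0.0]
wrist_force: [-2.8, 1.5, 7.8]
grip_width: 0.0535
grip_force: 63.7
```

Resting on the counter. Release, rise, and turn 90° for the new grip.

{"api": "drive_tool", "payload": {"steps": [0,0,0,0,0,0,0.7,0,0,0,0,0,0,1,0,0,0,0,0,0,1,0,0,0,0,0,-10,1,0,0,0,0,0,-20,1,0,0,0,0,0,-35,1,0,0,0,0,0,-35,1,0,0,8.2,0,0,0,1,0,0,8.2,0,0,0,1,0,0,8.2,0,0,0,1,0,0,8.2,0,0,0,1]}}

```text
time: 8.5
eef_pos: [0.4597, -0.2344, 0.1574]
ee_rot: [0.296, 0.955, -0.0, 0.0]
wrist_force: [-1.4, -0.3, 0.4]
grip_width: 0.0854
grip_force: 0.0
```

{"api": "drive_tool", "payload": {"steps": [0,0,8.2,0,0,0,1,0,0,8.2,0,0,0,1,0,0,8.2,0,0,0,1,0,0,8.2,0,0,0,1,0,0,8.2,0,0,0,1,0,0,8.2,0,0,0,1,0,0,8,0,0,0,1,0,0,0,0,0,0,1]}}

```text
time: 9.3
eef_pos: [0.4596, -0.2344, 0.1571]
ee_rot: [0.715, 0.699, 0.0, 0.0]
wrist_force: [0.3, 0.2, 0.4]
grip_width: 0.0857
grip_force: 0.0
```

```bash
python3 - <<'E'
from h import *
plan(.46,-.235,.065,-1.3)
for n in('top','scene'):
    W=world(snap(n)); rect(W,.41,.51,-.29,-.18,.098,.118,n)
E
```

```text
t 9.3 pos [ 0.4596 -0.2344  0.1571] yaw_y -1.25 q [-0.6   0.14 -0.36  1.07 -0.    1.  ] tiltz [ 0. -0. -1.]
shift mm [-0.6  0.3 92.1] rz 0.05 w 0.08566704918055296 0.0
top [273, 205, 11, 13, 122] z 0.1071 rect [ 457.2 -246.9] [26.1 31. ] 88.2
scene [266, 144, 20, 20, 222] z 0.1079 rect [ 460.1 -236.6] [59.6 32.8] 88.1
```

{"api": "drive_tool", "payload": {"steps": [0,0,0,0,0,25,1,0,0,0,0,0,30,1,0,0,0,0,0,30,1,0,0,0,0,0,15,1,0,0,0,0,0,0,0.7,0,0,0,0,0,0,0.5,0,0,0,0,0,0,0.4,0,0,0,0,0,0,0.2,0,0,0,0,0,0,0.1,0,0,0,0,0,0,0.1,0,0,0,0,0,0,0.1]}}

```text
time: 10.5
eef_pos: [0.4607, -0.2351, 0.0581]
ee_rot: [0.715, 0.699, 0.0, 0.001]
wrist_force: [-1.0, -0.1, 6.1]
grip_width: 0.0311
grip_force: 59.8
```

{"api": "drive_tool", "payload": {"steps": [0,0,0,0,0,-5,0.1,0,0,0,0,0,-15,0.1,0,0,0,0,0,-25,0.1,0,0,0,0,0,-35,0.1,0,0,0,0,0,-35,0.1,0,0,0,0,0,-20,0.1,0,0,0,0,0,0,0.1]}}

```text
time: 11.2
eef_pos: [0.4617, -0.2356, 0.195]
ee_rot: [0.715, 0.699, 0.001, 0.003]
wrist_force: [-0.6, -1.2, -1.0]
grip_width: 0.0316
grip_force: 59.5
```

```bash
python3 - <<'E'
from h import *
plan(.635,-.1105,.195,-1.3)
E
```

```text
t 11.2 pos [ 0.4617 -0.2356  0.195 ] yaw_y -1.25 q [-0.6   0.11 -0.31  1.14  0.    1.  ] tiltz [ 0.006 -0.004 -1.   ]
shift mm [128.8 170.6   0.6] rz 0.05 w 0.03162383845461732 59.48002606630325
```

```bash
python3 - <<'E'
from h import *
for n in('top','scene'):
    W=world(dict(np.load(n+'.npz'))); print(n)
    for x0 in np.arange(.30,.92,.04):
        p=W[(W[...,2]>.04)&(W[...,2]<.5)&(abs(W[...,0]-x0)<.02)&(W[...,1]>-.12)&(W[...,1]<.4)]
        p=p[(p[:,2]>.125)]
        if len(p)>5:
            q=p[np.argsort(p[:,1])][:400]; print(x0.round(2),'ymin',np.sort(p[:,1])[[0,3]].round(3),'z there',q[:4,2].round(3),'zmax',p[:,2].max().round(3))
E
```

```text
top
0.42 ymin [0.301 0.305] z there [0.127 0.129 0.125 0.125] zmax 0.131
0.46 ymin [0.3   0.301] z there [0.126 0.126 0.126 0.128] zmax 0.131
0.5 ymin [0.329 0.333] z there [0.126 0.129 0.126 0.125] zmax 0.129
0.54 ymin [0.023 0.024] z there [0.163 0.161 0.161 0.161] zmax 0.204
0.58 ymin [0.022 0.023] z there [0.163 0.16  0.16  0.162] zmax 0.234
0.62 ymin [0.02  0.023] z there [0.169 0.16  0.161 0.161] zmax 0.236
0.66 ymin [-0.015 -0.012] z there [0.266 0.266 0.267 0.266] zmax 0.27
0.7 ymin [-0.017 -0.016] z there [0.266 0.265 0.264 0.267] zmax 0.338
0.74 ymin [-0.017 -0.016] z there [0.268 0.264 0.264 0.265] zmax 0.337
0.78 ymin [-0.016 -0.015] z there [0.264 0.264 0.266 0.264] zmax 0.337
0.82 ymin [-0.016 -0.015] z there [0.265 0.266 0.265 0.263] zmax 0.337
0.86 ymin [-0.015 -0.013] z there [0.268 0.267 0.265 0.264] zmax 0.269
scene
0.42 ymin [0.306 0.309] z there [0.132 0.129 0.126 0.129] zmax 0.132
0.46 ymin [0.296 0.3  ] z there [0.126 0.127 0.127 0.128] zmax 0.133
0.5 ymin [0.324 0.336] z there [0.126 0.128 0.129 0.126] zmax 0.129
0.54 ymin [0.022 0.024] z there [0.162 0.16  0.162 0.16 ] zmax 0.197
0.58 ymin [0.017 0.02 ] z there [0.165 0.162 0.163 0.161] zmax 0.235
0.62 ymin [0.017 0.018] z there [0.164 0.163 0.164 0.163] zmax 0.237
0.66 ymin [-0.018 -0.01 ] z there [0.267 0.264 0.265 0.266] zmax 0.27
0.7 ymin [-0.021 -0.018] z there [0.268 0.267 0.266 0.267] zmax 0.324
0.74 ymin [-0.021 -0.019] z there [0.267 0.267 0.266 0.267] zmax 0.323
0.78 ymin [-0.021 -0.019] z there [0.267 0.267 0.268 0.266] zmax 0.321
0.82 ymin [-0.02  -0.018] z there [0.267 0.266 0.268 0.268] zmax 0.315
0.86 ymin [-0.018 -0.011] z there [0.267 0.268 0.262 0.265] zmax 0.27
```

{"api": "drive_tool", "payload": {"steps": [0,0,0,12,16,0,0.1,0,0,0,20,26,0,0.1,0,0,0,25,33,0,0.1,0,0,0,25,33,0,0.1,0,0,0,22,29,0,0.1,0,0,0,15,20,0,0.1,0,0,0,9.8,13.6,0,0.1,0,0,0,0,0,0,0.1]}}

```text
time: 12.0
eef_pos: [0.6334, -0.1079, 0.1896]
ee_rot: [0.714, 0.7, -0.0, -0.001]
wrist_force: [-0.1, -0.2, -1.4]
grip_width: 0.0317
grip_force: 59.7
```

```bash
python3 - <<'E'
from h import *
plan(.635,-.1105,.195,-1.3)
im=[]
for n,(u0,v0) in (('top',(190,90)),('scene',(250,60))):
    s=snap(n); im.append(cv2.resize(s['pixels'][v0:v0+100,u0:u0+100],(400,400),interpolation=cv2.INTER_CUBIC))
    W=world(s); rect(W,.57,.69,-.21,-.05,.100,.122,n+' div'); rect(W,.57,.70,-.17,-.06,.23,.25,n+' tin')
cv2.imwrite('pics/b1.png',cv2.convertScaleAbs(np.hstack(im),alpha=1.4))
E
```

```text
t 12.0 pos [ 0.6334 -0.1079  0.1896] yaw_y -1.14 q [-0.27  0.33 -0.04  1.2   0.    1.32] tiltz [-0.002  0.001 -1.   ]
shift mm [-2.6  1.6 -5.4] rz 0.16 w 0.0316843094004397 59.742676466703415
top div [238, 137, 4, 20, 69] z 0.1102 rect [ 633.2 -144.2] [ 7.9 51.5] 89.7
top div [212, 150, 4, 7, 25] z 0.1095 rect [617.6 -74.6] [ 6.7 16.2] 89.9
top tin [207, 118, 17, 31, 180] z 0.2393 rect [ 620.6 -118.6] [28.6 72.1] 69.0
scene div [292, 95, 9, 6, 36] z 0.106 rect [624.8 -78.1] [11.3 26.9] 79.1
scene div [305, 104, 16, 11, 80] z 0.1085 rect [ 636.7 -149.3] [52.9 14. ] 1.6
scene tin [286, 54, 37, 20, 274] z 0.2405 rect [ 634.  -117.2] [102.9  44.6] 6.1
```

View pics/b1.png

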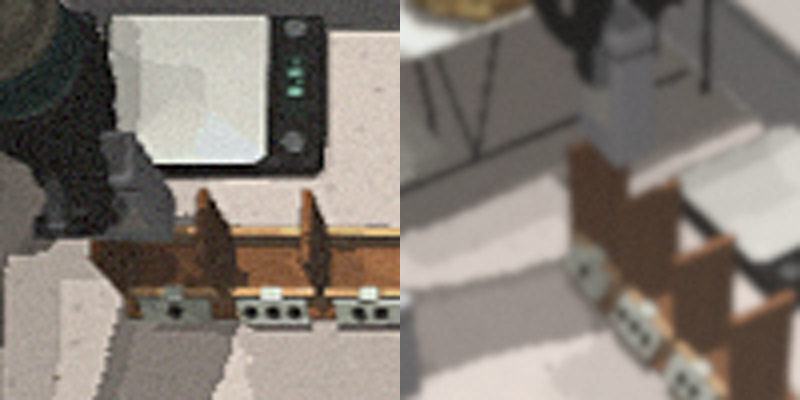

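Top crop: the tin hangs over the left pocket, the one with the one-dot tag at (175,310). Scene crop: the tin is upright above the first pocket. I'll compare face planes to trim the alignment.

```bash
cat >> h.py <<'E'
def faces(s,box,zl,zh,ang=-1.3):
    """median rack-frame x of -x facing points and y of -y facing points"""
    W=world(s); a=np.radians(ang); R2=np.array([[np.cos(a),np.sin(a)],[-np.sin(a),np.cos(a)]])
    x0,x1,y0,y1=box; m=(W[...,0]>x0)&(W[...,0]<x1)&(W[...,1]>y0)&(W[...,1]<y1)&(W[...,2]>zl)&(W[...,2]<zh)
    X=W[...,:2]@R2.T
    sm=np.stack([cv2.blur(np.nan_to_num(np.dstack([X,W[...,2:]])[...,k]).astype(np.float32),(3,3)) for k in range(3)],-1)
    n=np.cross(np.gradient(sm,axis=1),np.gradient(sm,axis=0)); n/=np.linalg.norm(n,axis=-1,keepdims=True)+1e-12
    for k,nm in((0,'x-face'),(1,'y-face')):
        mm=m&(abs(n[...,k])>.9)
        if mm.sum()>4: print(nm,mm.sum(),'med',np.median(X[mm][:,k]).round(4),'pct20/80',np.percentile(X[mm][:,k],[20,80]).round(4))
E
python3 - <<'E'
from h import *
c=lambda x,y,a=np.radians(-1.3):(round(x*np.cos(a)+y*np.sin(a),4),round(-x*np.sin(a)+y*np.cos(a),4))
print('pocket1 rack-frame of (.635,-.1105)',c(.635,-.1105))
s=snap('scene'); faces(s,(.57,.70,-.16,-.06),.145,.20)
z=dict(np.load('scene.npz'))
for yc in(-.078,-.148,-.218,-.287): print(yc);faces(z,(.58,.69,yc-.015,yc+.015),.05,.100)
t=snap('top'); print('top');faces(t,(.57,.70,-.16,-.06),.145,.20)
z=dict(np.load('top.npz'))
for yc in(-.074,-.144): print(yc);faces(z,(.58,.69,yc-.015,yc+.015),.05,.100)
p=[];
for i in range(5): p.append(readout.read_state()['eef_pos'])
print(np.round(p,4))
E
```

```text
pocket1 rack-frame of (.635,-.1105) (np.float64(0.6373), np.float64(-0.0961))
x-face 91 med 0.6187 pct20/80 [0.6175 0.6195]
y-face 112 med -0.1215 pct20/80 [-0.1233 -0.1193]
-0.078
x-face 15 med 0.6157 pct20/80 [0.6149 0.6169]
y-face 153 med -0.0654 pct20/80 [-0.0672 -0.0634]
-0.148
x-face 15 med 0.616 pct20/80 [0.6139 0.6167]
y-face 157 med -0.1354 pct20/80 [-0.137  -0.1336]
-0.218
x-face 14 med 0.6154 pct20/80 [0.6142 0.6164]
y-face 148 med -0.2051 pct20/80 [-0.2066 -0.2038]
-0.287
x-face 8 med 0.6154 pct20/80 [0.6146 0.6173]
y-face 156 med -0.2756 pct20/80 [-0.2768 -0.2739]
top
x-face 62 med 0.6157 pct20/80 [0.6152 0.6161]
y-face 50 med -0.12 pct20/80 [-0.1204 -0.1195]
-0.074
x-face 8 med 0.6121 pct20/80 [0.6116 0.6127]
y-face 83 med -0.0633 pct20/80 [-0.0637 -0.0628]
-0.144
y-face 64 med -0.1331 pct20/80 [-0.1334 -0.1328]
[[ 0.6316 -0.1098  0.1909]
 [ 0.6316 -0.1098  0.1909]
 [ 0.6316 -0.1098  0.1909]
 [ 0.6316 -0.1098  0.1909]
 [ 0.6316 -0.1098  0.1909]]
```

{"api": "drive_tool", "payload": {"steps": [0,0,0,-1.5,4.5,0,0.1,0,0,0,0,0,10,0.1,0,0,0,0,0,10,0.1,0,0,0,0,0,8,0.1,0,0,0,0,0,8,0.1,0,0,0,0,0,8,0.1,0,0,0,0,0,8,0.1,0,0,0,0,0,8,0.1,0,0,0,0,0,8,0.1,0,0,0,0,0,8,0.1]}}

```text
time: 13.2
eef_pos: [0.6375, -0.1108, 0.1149]
ee_rot: [0.715, 0.699, 0.0, 0.0]
wrist_force: [0.0, 0.2, -1.9]
grip_width: 0.0313
grip_force: 59.8
```

{"api": "drive_tool", "payload": {"steps": [0,0,0,0,0,8,0.1,0,0,0,0,0,8,0.1,0,0,0,0,0,4,0.1,0,0,0,0,0,0,0.1]}}

```text
time: 13.6
eef_pos: [0.6367, -0.1106, 0.0945]
ee_rot: [0.715, 0.699, -0.0, -0.001]
wrist_force: [-0.3, -0.9, -1.7]
grip_width: 0.031
grip_force: 59.8
```

{"api": "drive_tool", "payload": {"steps": [0,0,0,0,0,5,0.1,0,0,0,0,0,5,0.1,0,0,0,0,0,5,0.1,0,0,0,0,0,0,0.1]}}

```text
time: 14.0
eef_pos: [0.6366, -0.1106, 0.0795]
ee_rot: [0.715, 0.699, -0.0, -0.001]
wrist_force: [-0.0, -0.7, -1.0]
grip_width: 0.0312
grip_force: 59.8
```

{"api": "drive_tool", "payload": {"steps": [0,0,0,0,0,5,0.1,0,0,0,0,0,4,0.1,0,0,0,0,0,3,0.1,0,0,0,0,0,2,0.1,0,0,0,0,0,0,0.1]}}

```text
time: 14.5
eef_pos: [0.6374, -0.1108, 0.0664]
ee_rot: [0.715, 0.699, -0.0, -0.0]
wrist_force: [-0.6, -0.3, -0.4]
grip_width: 0.0316
grip_force: 60.0
```

{"api": "drive_tool", "payload": {"steps": [0,0,0,0,0,1,0.1,0,0,0,0,0,1,0.1,0,0,0,0,0,0,0.1]}}

```text
time: 14.8
eef_pos: [0.6376, -0.1109, 0.0662]
ee_rot: [0.715, 0.699, 0.0, 0.0]
wrist_force: [-1.9, 1.2, 6.7]
grip_width: 0.0317
grip_force: 60.8
```

{"api": "drive_tool", "payload": {"steps": [0,0,0,0,0,0,0.5,0,0,0,0,0,0,0.6,0,0,0,0,0,0,0.6,0,0,0,0,0,-10,0.6,0,0,0,0,0,-25,0.6,0,0,0,0,0,-40,0.6,0,0,0,0,0,-40,0.6,0,0,0,0,-15,-10,1,0,0,0,0,-35,0,1,0,0,0,0,-40,0,1,0,0,0,0,-30,0,1,0,0,0,0,0,0,1]}}

```text
time: 16.0
eef_pos: [0.5131, -0.1073, 0.1896]
ee_rot: [0.715, 0.699, -0.001, -0.001]
wrist_force: [0.3, -0.5, 0.3]
grip_width: 0.0853
grip_force: 0.0
```

```bash
python3 - <<'E'
from h import *
z=[dict(np.load(n+'.npz')) for n in('top','scene')]
for s in z:
    W=world(s)
    # fit top-face edges: image mask of the low tin top
    m=((abs(W[...,0]-.433)<.035)&(abs(W[...,1]+.104)<.045)&(W[...,2]>.085)&(W[...,2]<.098))
    p=W[m][:,:2]; c=p.mean(0); w,v=np.linalg.eigh(np.cov((p-c).T)); ang=np.degrees(np.arctan2(v[1,1],v[0,1]))%180
    print('low centroid',c.round(4),'long axis deg',ang.round(1),'sd',np.sqrt(w).round(4)*1000)
    for a in(-5,0,5): faces(s,(.39,.48,-.15,-.06),.02,.08,a)
plan(.433,-.1035,.16,0)
s=snap('scene'); faces(s,(.57,.70,-.16,-.06),.12,.125)
W=world(s); rect(W,.57,.70,-.15,-.07,.1125,.125,'placed tall top'); 
t=snap('top'); W=world(t); rect(W,.57,.70,-.15,-.07,.1125,.125,'placed tall top')
im=[cv2.resize(q['pixels'][v0:v0+120,u0:u0+100],(400,480),interpolation=cv2.INTER_CUBIC) for q,u0,v0 in((t,190,120),(s,250,60))]
cv2.imwrite('pics/c1.png',cv2.convertScaleAbs(np.hstack(im),alpha=1.4))
E
```

```text
low centroid [ 0.432  -0.1019] long axis deg 92.9 sd [ 9.3 15.6]
x-face 42 med 0.4239 pct20/80 [0.4223 0.4256]
y-face 38 med -0.0899 pct20/80 [-0.0907 -0.0892]
x-face 42 med 0.4166 pct20/80 [0.4164 0.4171]
y-face 37 med -0.128 pct20/80 [-0.1283 -0.1277]
x-face 44 med 0.4061 pct20/80 [0.4053 0.4073]
y-face 38 med -0.1653 pct20/80 [-0.1659 -0.1649]
low centroid [ 0.4335 -0.1078] long axis deg 94.3 sd [ 9.3 16.2]
x-face 101 med 0.4269 pct20/80 [0.4253 0.4288]
y-face 114 med -0.092 pct20/80 [-0.0943 -0.0899]
x-face 99 med 0.4197 pct20/80 [0.4186 0.4203]
y-face 112 med -0.1304 pct20/80 [-0.1321 -0.128 ]
x-face 98 med 0.4086 pct20/80 [0.4076 0.4101]
y-face 108 med -0.1676 pct20/80 [-0.1694 -0.1653]
t 16.0 pos [ 0.5131 -0.1073  0.1896] yaw_y -1.3 q [-0.33  0.13 -0.3   1.15 -0.    1.26] tiltz [-0.003  0.001 -1.   ]
shift mm [  2.  -80.1  29.9] rz -1.3 w 0.08531520465635306 0.0
placed tall top [292, 93, 24, 15, 156] z 0.116 rect [ 635.2 -111.6] [39.4 72.8] 4.7
placed tall top [216, 140, 21, 12, 225] z 0.1156 rect [ 634.1 -109.2] [53.9 31.4] 87.7
```

View pics/c1.png

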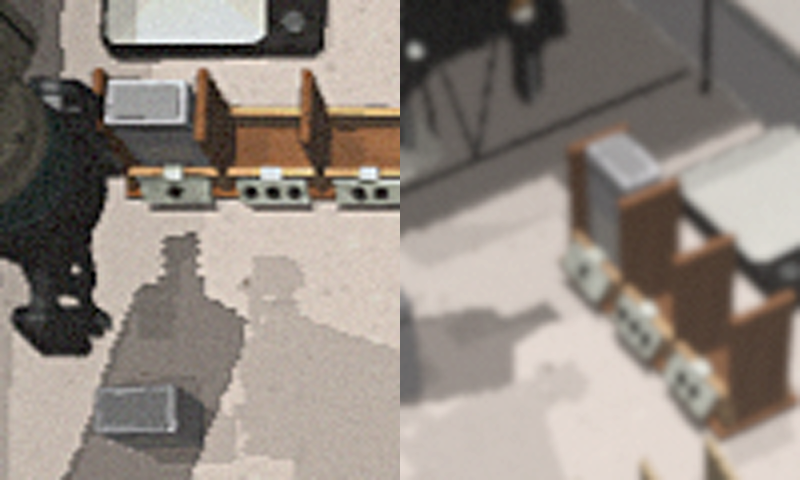

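Crop: the tall tin stands in the one-dot pocket with its top at 0.116 m (fully seated, upright). The low tin at (140,410) is free, with the gripper at upper left. Now the low tin.

{"api": "drive_tool", "payload": {"steps": [0,0,0,0,-25,0,1,0,0,0,1,-30,0,1,0,0,0,1.5,-23.7,0,1,0,0,-3.3,0,0,20,1,0,0,0,0,0,20,1,0,0,0,0,0,0,1]}}

```text
time: 16.7
eef_pos: [0.4381, -0.1036, 0.1478]
ee_rot: [0.694, 0.72, -0.001, -0.002]
wrist_force: [-1.3, 0.3, -0.9]
grip_width: 0.0853
grip_force: 0.0
```

```bash
python3 - <<'E'
from h import *
plan(.4345,-.103,.048,2)
E
```

```text
t 16.7 pos [ 0.4381 -0.1036  0.1478] yaw_y 2.05 q [-0.38  0.03 -0.5   1.04  0.    1.16] tiltz [-0.003  0.001 -1.   ]
shift mm [ 0.5 -3.3 99.8] rz 0.05 w 0.0853377916371358 0.0
```

{"api": "drive_tool", "payload": {"steps": [0,0,0,0,-2,20,1,0,0,0,0,0,30,1,0,0,0,0,0,30,1,0,0,0,0,0,15,1,0,0,0,0,0,6,0.7,0,0,0,0,0,0,0.6,0,0,0,0,0,0,0.5,0,0,0,0,0,0,0.4,0,0,0,0,0,0,0.3,0,0,0,0,0,0,0.1,0,0,0,0,0,0,0.1,0,0,0,0,0,0,0.1]}}

```text
time: 17.9
eef_pos: [0.4379, -0.1045, 0.0496]
ee_rot: [0.694, 0.72, 0.0, 0.001]
wrist_force: [0.2, 0.3, 5.9]
grip_width: 0.0314
grip_force: 60.7
```

{"api": "drive_tool", "payload": {"steps": [0,0,0,0,0,-5,0.1,0,0,0,0,0,-15,0.1,0,0,0,0,0,-25,0.1,0,0,0,0,0,-35,0.1,0,0,0,0,0,-35,0.1,0,0,0,0,0,-20,0.1,0,0,3.3,0,0,0,0.1,0,0,0,0,0,0,0.1]}}

```text
time: 18.7
eef_pos: [0.4368, -0.104, 0.1841]
ee_rot: [0.715, 0.699, 0.0, 0.0]
wrist_force: [0.5, 0.1, -2.0]
grip_width: 0.0313
grip_force: 60.0
```

```bash
python3 - <<'E'
from h import *
plan(.633,-.2503,.183,-1.3)
E
```

```text
t 18.7 pos [ 0.4368 -0.104   0.1841] yaw_y -1.26 q [-0.38 -0.01 -0.46  1.12  0.    1.21] tiltz [ 0.001 -0.    -1.   ]
shift mm [-141.9  199.4    1.3] rz 0.04 w 0.03134547388018229 59.97310370206833
```

{"api": "drive_tool", "payload": {"steps": [0,0,0,-10,14,0,0.1,0,0,0,-18,26,0,0.1,0,0,0,-24,34,0,0.1,0,0,0,-26,36,0,0.1,0,0,0,-25,35,0,0.1,0,0,0,-20,28,0,0.1,0,0,0,-12.5,17.7,0,0.1,0,0,0,-7,10,0,0.1,0,0,0,0,0,0,0.1]}}

```text
time: 19.6
eef_pos: [0.635, -0.2519, 0.1818]
ee_rot: [0.715, 0.699, -0.0, -0.001]
wrist_force: [0.0, -0.2, -2.3]
grip_width: 0.0317
grip_force: 60.0
```

```bash
python3 - <<'E'
from h import *
plan(.6343,-.251,.183,-1.3)
for n in('scene','top'):
    s=snap(n); print(n,'tin'); faces(s,(.57,.70,-.30,-.20),.14,.19)
    W=world(s); rect(W,.57,.70,-.31,-.19,.22,.235,'tintop')
    print('div');z=dict(np.load(n+'.npz'))
    for yc in(-.214,-.285): faces(z,(.58,.69,yc-.015,yc+.015),.05,.100)
E
```

```text
t 19.6 pos [ 0.635  -0.2519  0.1818] yaw_y -1.27 q [-0.47  0.41  0.05  1.21 -0.    1.12] tiltz [-0.001  0.001 -1.   ]
shift mm [ 0.9 -0.7 -1.2] rz 0.03 w 0.03167319720426321 59.96062785387039
scene tin
x-face 100 med 0.6251 pct20/80 [0.624  0.6264]
y-face 79 med -0.2623 pct20/80 [-0.264  -0.2613]
tintop [323, 89, 31, 16, 191] z 0.2257 rect [ 634.8 -265. ] [86.4 37.1] 22.0
div
x-face 14 med 0.6154 pct20/80 [0.6142 0.6164]
y-face 148 med -0.2051 pct20/80 [-0.2066 -0.2038]
x-face 8 med 0.6154 pct20/80 [0.6146 0.6173]
y-face 156 med -0.2756 pct20/80 [-0.2768 -0.2739]
top tin
x-face 25 med 0.6216 pct20/80 [0.6211 0.6222]
y-face 31 med -0.2598 pct20/80 [-0.26   -0.2585]
tintop [280, 125, 5, 12, 56] z 0.2236 rect [ 630.2 -269.3] [ 9.8 27.4] 89.7
div
y-face 49 med -0.2034 pct20/80 [-0.2035 -0.2031]
y-face 31 med -0.2732 pct20/80 [-0.2733 -0.2731]
```

{"api": "drive_tool", "payload": {"steps": [0,0,0,-1.4,-1.5,0,0.1,0,0,0,0,0,10,0.1,0,0,0,0,0,10,0.1,0,0,0,0,0,8,0.1,0,0,0,0,0,8,0.1,0,0,0,0,0,8,0.1,0,0,0,0,0,8,0.1,0,0,0,0,0,8,0.1,0,0,0,0,0,8,0.1,0,0,0,0,0,0,0.1]}}

```text
time: 20.7
eef_pos: [0.6318, -0.2518, 0.1137]
ee_rot: [0.715, 0.699, -0.0, -0.001]
wrist_force: [-0.8, 0.1, -1.7]
grip_width: 0.0313
grip_force: 60.0
```

{"api": "drive_tool", "payload": {"steps": [0,0,0,0,0,8,0.1,0,0,0,0,0,8,0.1,0,0,0,0,0,8,0.1,0,0,0,0,0,5,0.1,0,0,0,0,0,5,0.1,0,0,0,0,0,5,0.1,0,0,0,0,0,0,0.1]}}

```text
time: 21.4
eef_pos: [0.6322, -0.252, 0.0756]
ee_rot: [0.715, 0.699, -0.0, -0.001]
wrist_force: [-0.4, 1.1, -1.8]
grip_width: 0.0312
grip_force: 60.0
```

{"api": "drive_tool", "payload": {"steps": [0,0,0,0,0,5,0.1,0,0,0,0,0,5,0.1,0,0,0,0,0,4,0.1,0,0,0,0,0,2,0.1,0,0,0,0,0,1,0.1,0,0,0,0,0,0,0.1]}}

```text
time: 22.0
eef_pos: [0.6327, -0.2522, 0.0593]
ee_rot: [0.715, 0.699, -0.0, -0.0]
wrist_force: [-0.1, 0.7, -2.5]
grip_width: 0.0314
grip_force: 60.0
```

{"api": "drive_tool", "payload": {"steps": [0,0,0,0,0,1,0.1,0,0,0,0,0,1,0.1,0,0,0,0,0,0,0.1]}}

```text
time: 22.3
eef_pos: [0.633, -0.2524, 0.0578]
ee_rot: [0.715, 0.699, 0.0, 0.0]
wrist_force: [-0.0, 0.4, -1.0]
grip_width: 0.0313
grip_force: 59.9
```

{"api": "drive_tool", "payload": {"steps": [0,0,0,0,0,1,0.1,0,0,0,0,0,0,0.1]}}

```text
time: 22.5
eef_pos: [0.6331, -0.2524, 0.0577]
ee_rot: [0.715, 0.699, 0.0, 0.0]
wrist_force: [-1.5, 0.9, 5.2]
grip_width: 0.0316
grip_force: 60.7
```

Contact with the pocket floor. Release, rise and back off.

{"api": "drive_tool", "payload": {"steps": [0,0,0,0,0,0,0.5,0,0,0,0,0,0,0.6,0,0,0,0,0,0,0.6,0,0,0,0,0,-10,0.6,0,0,0,0,0,-25,0.6,0,0,0,0,0,-40,0.6,0,0,0,0,0,-40,0.6,0,0,0,0,-20,-30,0.8,0,0,0,0,-40,0,0.8,0,0,0,0,-45,0,0.8,0,0,0,0,-45,0,0.8,0,0,0,0,0,0,0.8]}}

```text
time: 23.7
eef_pos: [0.4764, -0.2468, 0.2007]
ee_rot: [0.716, 0.698, -0.001, -0.003]
wrist_force: [0.8, -0.9, -0.4]
grip_width: 0.0686
grip_force: 0.0
```

```bash
python3 - <<'E'
from h import *
t=snap('top'); s=snap('scene')
for q in(t,s):
    W=world(q); rect(W,.57,.70,-.15,-.07,.1125,.125,'tall'); rect(W,.57,.70,-.285,-.215,.095,.106,'low'); rect(W,.43,.50,-.45,-.33,.07,.09,'spare')
cv2.imwrite('pics/d1.png',cv2.convertScaleAbs(np.hstack([cv2.resize(t['pixels'][110:290,190:400],(420,360)),cv2.resize(s['pixels'][60:270,200:400],(380,399))[:360]]),alpha=1.4))
E
```

```text
low [281, 143, 9, 11, 74] z 0.0995 rect [ 630.  -264.3] [28.4 21.7] 0.4
spare [320, 202, 28, 17, 263] z 0.0816 rect [ 459.2 -389.2] [72.5 35. ] 80.8
tall [303, 97, 13, 11, 58] z 0.1164 rect [ 636.4 -125.5] [29.  31.5] 89.0
low [318, 121, 24, 19, 180] z 0.1006 rect [ 635.2 -245.3] [58.4 54. ] 89.6
spare [302, 183, 22, 30, 276] z 0.0814 rect [ 460.9 -394.1] [72.8 46.3] 77.1
spare [294, 189, 10, 19, 43] z 0.0788 rect [ 434.7 -382. ] [55.9  3. ] 81.8
```

View pics/d1.png

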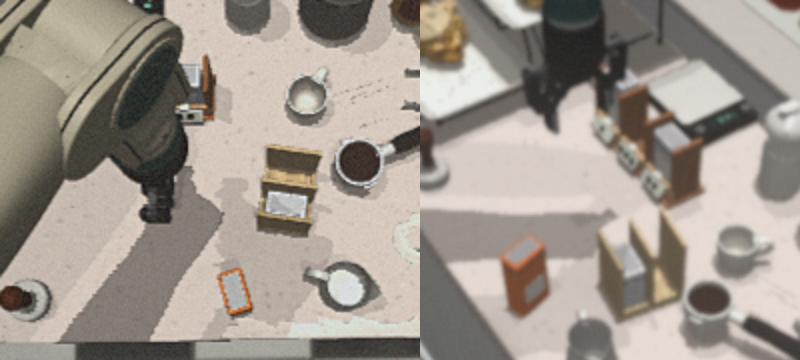

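The tall tin's top is at 0.116 m in the one-dot pocket and the low tin's at 0.100 m in the two-dot pocket, right crop (675,140). Both are seated and upright. The spare at (287,205), the jug and the cup haven't moved, and the gripper is clear.

```bash
python3 -c "
from plant import robot
print(robot.job_done())"
```

```text
the job is handed in; nothing more can be done
None
```

The job is handed in: the tall tin stands in the one-dot pocket and the low tin in the two-dot pocket, both fully seated and upright, with the spare tin, jug and cup not moved, after about 24 s of the 61 s allowed.

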